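# Close and lock the filter cover of a bench air-filter unit

## Task

Close and lock the filter bay on top of the grey bench unit with the fingertips: first push the sliding cover fully home against its end stop while the fastener is still open. Then set a fingertip in the slot of the round quarter-turn fastener and turn it clockwise until it stops and its tongue points straight at the cover, locking it in. Do not lift the cover, do not disturb the pad of notes, the tape roll or the bottle that stand beside the unit, and leave everything clear of the robot.

Things in the scene. Friction and masses are not known exactly. Their poses are not given: they have to be found in the camera images.
- housing: Grey fixed bench air-filter unit, 285 x 230 mm, flat deck 60 mm above the worktop. Origin on the worktop; it spans x -135 to +150, y -115 to +115 mm in its frame. Own +x points away from the robot, from the fastener (axis x = -75, y = 0) to the cover, which slides on the deck along +x between two steel guides (10 mm high, x = 30 to 140, inner faces at y = -67.5 and +67.5 mm).
- end_stop (a point): Middle of the steel end stop's face that the cover's far edge meets, 139.5 mm along the housing's +x, 65 mm above the worktop. A small lip overhangs it: underside 14 mm, top 18 mm above the deck, reaching back to x = 129.5 mm.
- cover: Loose flat aluminium sliding cover, 110 (its x) x 130 (its y) x 10 mm thick, about 0.35 kg, lying on the deck. Origin: centre of its underside; axes as the housing's. Fully home, its origin is at x = 84.5 mm in the housing's frame; it starts 28 to 42 mm short of that.
- tab (a point): On the cover: centre of the face to push (toward the housing's +x) of the upright tab, at cover x = 15 mm, y = 0, 18 mm above the cover's underside. The tab is 70 mm wide along y, 10 mm thick, and stands 16.5 mm above the 10 mm plate (top 86.5 mm above the worktop).
- fastener (a joint): Turn of the fastener about its upright axis, rad: grows clockwise seen from above. Starts at 0 to 0.2 (open, 0: tongue along the housing's +y, the left); 1.57 is locked (tongue along the housing's +x, toward the cover's near edge); stop at 1.60. Stays where it is left; friction about 0.08 N m. The tongue is level with the cover's plate and strikes it if the cover is not home.
- slot_center (a point): Centre of the slot's floor, on the turning axis, 72 mm above the worktop. On a metal disc 104 mm across, two upright black walls (14 mm thick, 18 mm high) form the slot: 40 mm wide, 76 mm long, open above and at both ends, running along the tongue. A fingertip set in the slot off the axis and moved in an arc about the axis turns the fastener.
- tongue_tip (a point): Round outer end of the fastener's steel tongue, 100 mm from the turning axis; the tongue is 24 mm wide and 10 mm thick, 61 to 71 mm above the worktop. Locked, it lies about 4 mm short of the near edge of the cover at home.
- sticky_pad: Yellow pad of sticky notes lying flat, 62 x 62 x 12 mm, loose, left of the unit; origin: centre of its underside. Leave it alone.
- tape_white: White tape roll lying flat, 70 mm across, 12 mm high, loose, right of the unit; origin: centre of its underside. Leave it alone.
- stain_bottle: Small bottle with black cap, 36 mm across, 74 mm high, standing loose at the left, beyond the pad of notes; origin: centre of its underside. Leave it alone.
Things that resemble listed ones, but are neither listed nor needed, are in the scene too. There is more than one size of the cover; the one meant has the size given above.

How it is judged:
On the way, in this order (a step that is already met when the one before it is completed fails the run):
1. the cover is pushed home while the fastener is still open (x of cover in the frame of housing above 0.0815 m and value of joint fastener below 0.6 rad), for 0.2 s.
2. the fastener is turned to its locked position (value of joint fastener above 1.45 rad), for 0.2 s.
At the end, for the whole second after the job is handed in: The cover lies flat on the deck within 4 mm of its end stop and at rest, and the fastener is turned to at least 1.45 rad (locked at 1.57) (x of cover in the frame of housing above 0.0805 m and z of cover in the frame of housing below 0.063 m and angle between cover's own z axis and vertical below 0.04 rad and value of joint fastener above 1.45 rad and linear speed of cover below 0.01 m/s); the robot touches nothing.
It fails at once if the cover is lifted off the deck or tipped (z of cover in the frame of housing above 0.068 m or angle between cover's own z axis and vertical above 0.15 rad).
It fails at once if the pad of notes is moved more than 15 mm (distance of sticky_pad from where it was at the start of the episode above 0.015 m).
It fails at once if the tape roll is moved more than 15 mm (distance of tape_white from where it was at the start of the episode above 0.015 m).
It fails at once if the bottle is moved more than 15 mm or tipped (distance of stain_bottle from where it was at the start of the episode above 0.015 m or angle between stain_bottle's own z axis and vertical above 0.3 rad).
It also fails if it takes over 51 s, if anything falls off the work surface, if the arm or the gripper's body presses on something with over 40 N, if the wrist force passes 120 N, or if a joint passes its speed limit or range.

## Robot

A 6-joint arm with a two-finger parallel gripper is mounted at the origin on a cart in front of the work surface, level with it; the furniture and walls round the work are solid. World frame = base frame: x ahead of the robot, y to its left, z up, the work surface at z = 0. Lengths are in m, angles in rad, forces in N, time in s.
With the tool pointing down it reaches from about 0.25 to 0.85 m from the base axis. Payload 12.5 kg.
Tool frame: the origin (TCP) lies at the very end of the fingers, on their centre line; the grasp point (between the pads) lies 19 mm behind it; z points along the fingers, y is the line along which they close (so a half turn about z gives the same grasp; the last joint's range is limited). The gripper opens to 93 mm and grips with 3 to 60 N. Pads are 15 mm wide; open, the fingers measure 128 mm over their backs; the gripper's body (75 mm by 188 mm) begins 65 mm behind the grasp point.
Start: joints at [-1.39, 0.351, 1.652, -0, 1.139, -0.085], TCP at [0.144, -0.531, 0.219] pointing down, gripper open.
Joint ranges: [-2.75, 2.75], [-0.79, 2.1], [0.01, 2.65], [-1.57, 4.71], [0.07, 3.14], [-2.87, 2.87]. Speed limits (rad/s): [2.22, 2.22, 2.79, 3.14, 3.14, 3.14].

## Interface

Orientations are given as a unit quaternion [w, x, y, z].
In Python, from rig import get_obs, vision, workorder, finder gives the robot as it stands. The module is installed in compiled form; this text tells all that it offers.
- The arm moves only by the shell command python3 -m handwheel 'ROWS' [OPENING] [FORCE]. ROWS is a JSON object of lists of equal length, an entry for each row: "offset": the shift along the tool's x, y, z in units of 25 mm (1.0 is 25 mm), a list of three; "turn": the turn about the tool's z in units of 5 degrees (1.0 is 5 degrees). In form: {"offset": [[x, y, z], ...], "turn": [turn, ...]}. A call has exactly 8 rows; each row is the pose to reach, as a shift and turn from the pose commanded when the call began, along the tool's axes at that moment; what a row does not reach only later rows make up. A row lasts 1/8 s, in which the tool goes at most 62.5 mm and 10.7 degrees, less where a joint would pass 70% of its speed; a pose out of reach is approached as far as the arm can. A call with a gripper value outside its range is refused whole. OPENING is the finger opening in mm, from 0 to 93, set as the call begins (- or left out, the last holds). The fingers move at their own pace and stop on an object; FORCE is the grip in N (left out, the last holds). Time passes only in rows, so rows that repeat a pose let the fingers close, or fill a call up. It gives the time, the measured TCP pose, the force, the opening and the grip force at its end, in the units of the state.
- get_obs(): the state, without advancing time (a new reading comes with each control period).
- vision.snapshot(name): name is "scene" or "side" or "wrist"; returns a dict with "img" (420x560x3 uint8, red, green, blue), "depth" (420x560 float32, m along the optical axis (not along the pixel's ray), 0 where there is no reading), "mtx" (3x3 intrinsics, pixels), "origin" and "orientation" of the camera in the world; the wrist camera has in their place "T_tool_cam" (4x4, takes a point from camera to tool coordinates, whose origin is the TCP and whose axes are the flange's). Camera axes: x right, y down, z forward; pixel columns grow to the right and rows downward; lengths in m; the calibration is good to about 2 mm. A picture is of the moment at which its call begins: read the wrist's pose just before it.
- workorder.job_done(): hands the job in; it is judged then, once.
Trained networks look in a picture, given as the dict that the camera call returned (one of the last four; its "shot" number tells which), for a name from the list of things; names that differ only in an ending like _2 or _b are one class to them, and where a whole thing is asked for, a point or a joint stands for the part that bears it (a point fixed in the world has none). Each returns a list of dicts, best first, with "confidence" (0 to 1); they miss things now and then, are a little off and sometimes report something else, mostly with a low value. They report only what shows in the picture. A call takes as long as a camera call. They do not tell look-alikes from the thing itself.
- finder.find_in(picture, thing): "location" ([column, row] in pixels, amid what is visible of it).
- finder.masks_of(picture, thing): "pixels" (420x560 bool, what is visible of it) and "location" ([column, row] in pixels, amid what is visible of it).
- finder.landmark_of(picture, thing): "location" ([column, row] in pixels: a listed point, or the origin of a listed thing).
The state is a dict: "t": time; "qpos": joint angles; "qvel": joint speeds; "effort": joint torques, N m; "eef_pos": TCP position; "tcp_rot": TCP orientation; "wrist_force": force on the tool from outside, world axes, zero at the start; "wrist_torque": the same for the moment, N m; "opening": opening from 0.0 (shut) to 1.0 (fully open); "gripper_force": force on a finger pad.
Only numpy, scipy, OpenCV 4.12 (cv2) and the standard library are available. Lean on these libraries where they do the work, as an engineer would, in place of code of your own. Each camera call takes 0.05 s, during which the arm holds its last target. There are 200 camera calls.

## Working session

There is one attempt and no reset: what is moved stays moved. The work goes in short steps, Python scripts to look and compute and a shell command to move; the robot and the scene stay as the last step left them, time stands still between calls to the robot, and variables do not carry over. Pictures are saved under pics/ and viewed, at most 10 in all, crops included, and the job is handed in when it is done.

```bash
mkdir -p pics; cat > h.py <<'E'
import numpy as np, cv2
from scipy.spatial.transform import Rotation as R
from rig import get_obs, vision, workorder, finder
def q2R(q): return R.from_quat([q[1],q[2],q[3],q[0]]).as_matrix()
def cam(s):
    if "T_tool_cam" in s:
        o=s["obs"]; T=s["T_tool_cam"]; Rt=q2R(o["tcp_rot"]); return Rt@T[:3,:3], Rt@T[:3,3]+np.array(o["eef_pos"])
    q=np.array(s["orientation"]); Rm=q if q.shape==(3,3) else q2R(q)
    return Rm,np.array(s["origin"])
def snap(n):
    o=get_obs(); s=vision.snapshot(n); s["obs"]=o; return s
def atz(s,px,z):
    Rm,p=cam(s); d=Rm@np.linalg.inv(s["mtx"])@np.array([px[0],px[1],1.]); return p+d*(z-p[2])/d[2]
def pts(s):
    Rm,p=cam(s); D=s["depth"]; v,u=np.mgrid[:D.shape[0],:D.shape[1]]
    P=np.stack([u,v,np.ones_like(u)],-1)@np.linalg.inv(s["mtx"]).T*D[...,None]
    return P@Rm.T+p
def proj(s,X):
    Rm,p=cam(s); c=s["mtx"]@(Rm.T@(np.array(X)-p)); return c[:2]/c[2]
def save(s,f,c=None,k=1):
    im=s["img"][...,::-1]
    if c: im=im[c[1]:c[3],c[0]:c[2]]
    cv2.imwrite("pics/"+f,cv2.resize(im,None,fx=k,fy=k,interpolation=cv2.INTER_CUBIC))
E
python3 - <<'E'
from h import *
np.set_printoptions(precision=3,suppress=True)
Z={"end_stop":.065,"tab":.078,"slot_center":.072,"tongue_tip":.071,"housing":0,"cover":.06,"sticky_pad":0,"tape_white":0,"stain_bottle":0}
ims=[]
for n in ["scene","side"]:
    s=snap(n); ims.append(s["img"]); print(n,cam(s)[1])
    for t,z in Z.items():
        for r in finder.landmark_of(s,t)[:3]:
            print(t,round(r["confidence"],2),np.round(r["location"]),atz(s,r["location"],z))
cv2.imwrite("pics/a.png",cv2.resize(np.vstack(ims)[...,::-1],None,fx=.71,fy=.71))
save(dict(img=ims[0]),"a0.png",None,1.4)
save(dict(img=ims[1]),"a1.png",None,1.4)
print(get_obs())
E
```

```text
scene [-0.025  0.354  0.684]
end_stop 0.94 [238. 186.] [0.714 0.032 0.065]
end_stop 0.53 [258. 241.] [0.515 0.08  0.065]
tab 0.8 [247. 197.] [0.647 0.038 0.078]
slot_center 0.33 [343. 250.] [ 0.395 -0.057  0.072]
tongue_tip 0.8 [224. 254.] [0.513 0.162 0.071]
housing 0.85 [258. 241.] [0.574 0.053 0.   ]
cover 0.91 [248. 206.] [0.634 0.044 0.06 ]
sticky_pad 0.97 [200. 296.] [ 0.494  0.235 -0.   ]
sticky_pad 0.37 [246. 196.] [0.738 0.001 0.   ]
tape_white 0.83 [343. 248.] [ 0.448 -0.109  0.   ]
side [0.077 0.685 0.792]
end_stop 0.79 [215. 196.] [0.711 0.036 0.065]
tab 0.72 [237. 320.] [0.446 0.283 0.078]
tab 0.69 [398. 182.] [ 0.389 -0.242  0.078]
tab 0.68 [236. 203.] [0.646 0.04  0.078]
slot_center 0.9 [286. 238.] [0.498 0.061 0.072]
tongue_tip 0.71 [247. 263.] [0.518 0.163 0.071]
housing 0.91 [258. 241.] [0.584 0.043 0.   ]
cover 0.71 [239. 215.] [0.629 0.052 0.06 ]
cover 0.67 [391. 191.] [ 0.396 -0.224  0.06 ]
sticky_pad 0.82 [235. 323.] [0.483 0.249 0.   ]
stain_bottle 0.83 [182. 263.] [0.674 0.193 0.   ]
{'t': 1.0, 'qpos': array([-1.39 ,  0.351,  1.652,  0.   ,  1.139, -0.085]), 'qvel': array([ 0.   , -0.001,  0.001, -0.   ,  0.001, -0.001]), 'effort': array([ -0.002, -49.726, -28.55 ,   0.07 ,   0.022,   0.   ]), 'eef_pos': array([ 0.145, -0.531,  0.219]), 'tcp_rot': array([0.   , 0.991, 0.132, 0.   ]), 'wrist_force': array([ 0.263, -0.284,  0.335]), 'wrist_torque': array([ 0.021, -0.009, -0.025]), 'gripper_force': 0.0, 'opening': 0.9999896412026812}
```

View pics/a0.png

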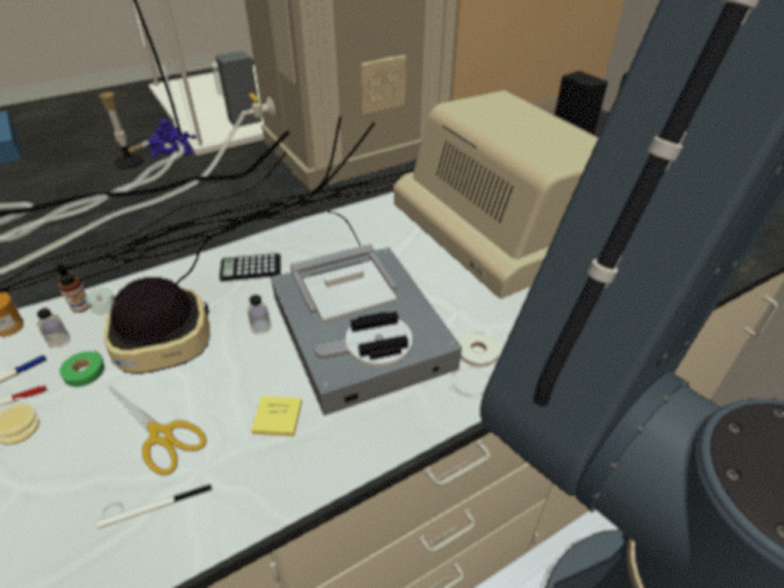

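View pics/a1.png

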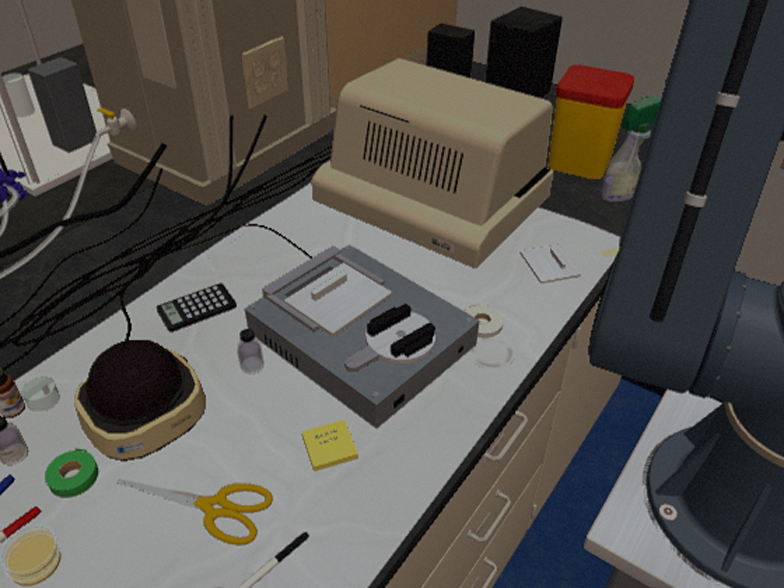

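The unit on the bench carries the cover: white plate with its tab at scene px ~(247,197) and side px ~(236,203). The slot walls and tongue point left, at side px (286,238) and (247,263). Other cover candidate: side px (391,191), on the worktop to the right. I'll check the sizes and enlarge both in one crop.

```bash
python3 - <<'E'
from h import *
np.set_printoptions(precision=3,suppress=True)
s=snap("side"); P=pts(s)
for r in finder.masks_of(s,"cover")[:3]:
    m=r["pixels"]&(s["depth"]>0); X=P[m]; zt=np.median(X[:,2]); Y=X[abs(X[:,2]-zt)<.006]
    print(r["confidence"],np.round(r["location"]),m.sum(),"ztop",zt,cv2.minAreaRect(Y[:,:2].astype(np.float32)*1000))
m=(abs(P[...,2]-.06)<.004)&(abs(P[...,0]-.57)<.25)&(abs(P[...,1]-.05)<.25)
print("deck",cv2.minAreaRect(P[m][:,:2].astype(np.float32)*1000))
for r in finder.masks_of(s,"housing")[:1]:
    X=P[r["pixels"]&(s["depth"]>0)]; X=X[(X[:,2]>.055)&(X[:,2]<.066)]; print("deck/mask",cv2.minAreaRect(X[:,:2].astype(np.float32)*1000))
# tall things
T=P[(s["depth"]>0)&(P[...,2]>.12)&(P[...,2]<.5)&(P[...,0]>.2)&(P[...,0]<.85)&(P[...,1]>-.5)&(P[...,1]<.25)]
for a in np.arange(.2,.85,.1):
    for b in np.arange(-.5,.25,.15):
        c=T[(abs(T[:,0]-a-.05)<.05)&(abs(T[:,1]-b-.075)<.075)]
        if len(c)>20: print(a,b,len(c),c[:,2].max())
save(s,"b.png",(160,150,440,310),2.8)
E
```

```text
0.88 [393. 191.] 744 ztop 0.006686895136690851 ((422.10821533203125, -306.6073303222656), (81.55118560791016, 97.45744323730469), 52.99872589111328)
deck ((586.9473266601562, 123.56405639648438), (377.5865478515625, 286.67010498046875), 82.7033920288086)
deck/mask ((578.1603393554688, 51.301918029785156), (234.44578552246094, 288.0408630371094), 83.07379913330078)
0.2 -0.04999999999999993 2904 0.4998423556336992
0.2 0.10000000000000009 460 0.31199896906599356
0.5000000000000001 -0.5 1275 0.23061133346608387
0.5000000000000001 -0.35 2153 0.23208992344299084
0.6000000000000001 -0.5 718 0.23103051410770648
0.6000000000000001 -0.35 2112 0.2327656789628202
0.7000000000000002 -0.5 664 0.23079770390045928
0.7000000000000002 -0.35 1884 0.23262971558529633
0.8000000000000003 -0.5 304 0.23168944906923916
0.8000000000000003 -0.35 878 0.2328527675504407
```

View pics/b.png

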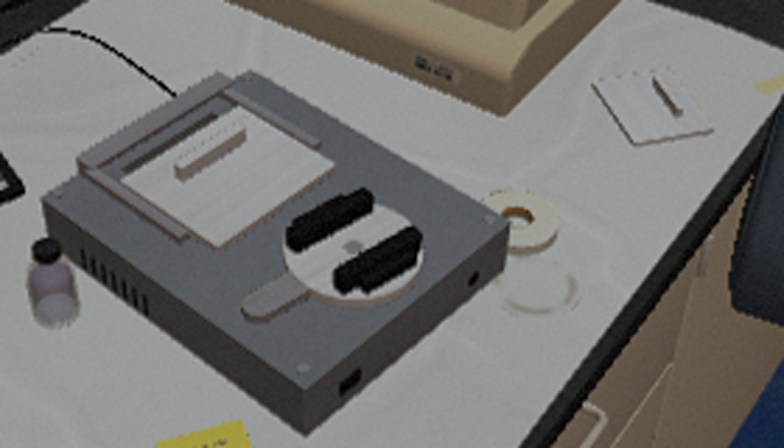

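The cover meant is the plate on the deck between the guides: about 110 x 130 mm, side px (239,215). The one at side px (391,191) measures about 82 x 97 mm and lies on the worktop, so it is a look-alike. Now I'll move over the unit at height.

```bash
python3 -m handwheel '{"offset":[[0,0,-2],[0,0,-4],[2,-1.4,-4],[4,-2.9,-4],[6,-4.3,-4],[8,-5.7,-4],[10,-7.2,-4],[12,-8.6,-4]],"turn":[0,0,0,0,0,0,0,0]}' 0 && python3 -m handwheel '{"offset":[[1.5,-1.1,0],[3.5,-2.5,0],[5.5,-3.9,0],[7.5,-5.4,0],[9.5,-6.8,0],[11.2,-8.1,0],[12.2,-8.8,0],[12.2,-8.8,0]],"turn":[0,1,2,3,4,4.4,4.4,4.4]}'
```

```text
t: 2.15
eef_pos: [0.3784, -0.2427, 0.3189]
tcp_rot: [0.0, 0.991, 0.132, 0.0]
wrist_force: [-0.7, -0.7, 1.0]
opening: 0.189
gripper_force: 0.0
t: 3.15
eef_pos: [0.6145, 0.0494, 0.3179]
tcp_rot: [-0.0, 0.998, -0.058, -0.0]
wrist_force: [-0.5, -0.7, 0.4]
opening: 0.005
gripper_force: 0.0
```

```bash
python3 - <<'E'
from h import *
np.set_printoptions(precision=4,suppress=True)
Z={"end_stop":.065,"tab":.078,"slot_center":.072,"tongue_tip":.071,"cover":.06}
ims=[]
for n in ["wrist","side"]:
    s=snap(n)
    if n=="wrist": save(s,"c.png",None,1.4); print(cam(s)[1]); 
    for t,z in Z.items():
        for r in finder.landmark_of(s,t)[:2]:
            print(n,t,round(r["confidence"],2),np.round(r["location"]),atz(s,r["location"],z))
o=get_obs(); print(R.from_matrix(q2R(o["tcp_rot"])).as_euler("zyx",degrees=True))
P=pts(snap("wrist")); 
m=(P[...,2]>.08)&(P[...,2]<.089)&(P[...,0]>.6)&(P[...,0]<.75)&(abs(P[...,1]-.04)<.08)
if m.sum()>5: print("tabtop",m.sum(),cv2.minAreaRect(P[m][:,:2].astype(np.float32)*1000))
E
```

```text
[0.6865 0.0402 0.4841]
wrist end_stop 0.82 [283. 106.] [0.7133 0.0341 0.065 ]
wrist end_stop 0.27 [379. 262.] [ 0.4788 -0.0825  0.065 ]
wrist tab 0.82 [512. 268.] [ 0.4538 -0.2687  0.078 ]
wrist tab 0.81 [284. 161.] [0.6441 0.0412 0.078 ]
wrist tongue_tip 0.76 [210. 254.] [0.5233 0.1623 0.071 ]
wrist cover 0.93 [500. 260.] [ 0.4591 -0.264   0.06  ]
wrist cover 0.81 [283. 170.] [0.6301 0.0435 0.06  ]
side tab 0.57 [397. 183.] [ 0.3905 -0.2367  0.078 ]
side slot_center 0.77 [286. 238.] [0.4966 0.061  0.072 ]
side tongue_tip 0.75 [249. 261.] [0.5193 0.1555 0.071 ]
side tongue_tip 0.23 [238. 216.] [0.6205 0.0647 0.071 ]
side cover 0.91 [392. 192.] [ 0.3919 -0.2188  0.06  ]
side cover 0.88 [239. 218.] [0.6229 0.0608 0.06  ]
[  6.7845   0.0041 179.9998]
tabtop 477 ((679.783935546875, 37.970149993896484), (146.1990203857422, 76.2860107421875), 81.39752960205078)
```

View pics/c.png

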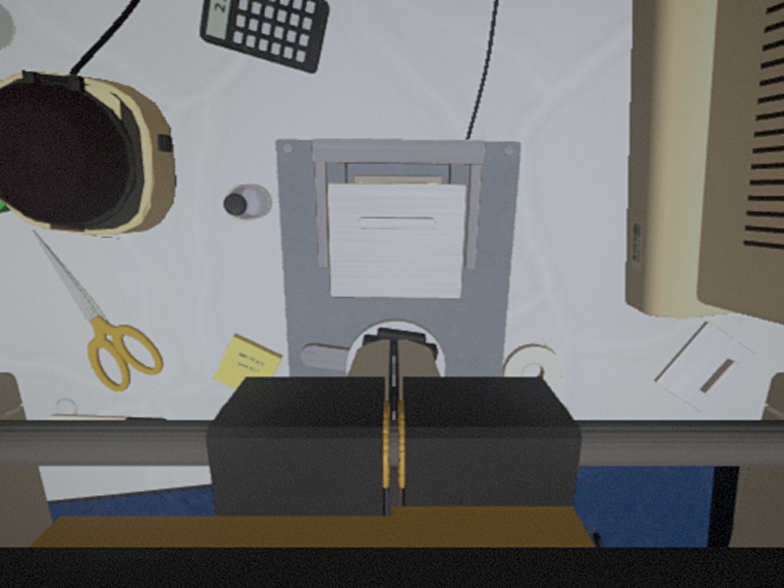

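The wrist view shows the cover short of its stop, between the guides (tab at (284,161)). The end stop is at (283,106) and the tongue points left. The tool is aligned, so I'll lower it behind the tab.

```bash
python3 -m handwheel '{"offset":[[0,0.1,1.5],[0,0.1,3.5],[0,0.1,5.5],[0,0.1,7.5],[0,0.1,8.7],[0,0.1,9.3],[0,0.1,9.6],[0,0.1,9.6]],"turn":[0,0,0,0,0,0,0,0]}' 0 && python3 -m handwheel '{"offset":[[0.2,0,0.1],[0.4,0,0.1],[0.6,0,0.1],[0.7,0,0.1],[0.8,0,0.1],[0.9,0,0.1],[1.0,0,0.1],[1.0,0,0.1]],"turn":[0,0,0,0,0,0,0,0]}'
```

```text
t: 4.8
eef_pos: [0.614, 0.0455, 0.0792]
tcp_rot: [-0.0, 0.998, -0.059, 0.0]
wrist_force: [0.6, 0.2, -0.5]
opening: 0.006
gripper_force: 0.0
t: 5.8
eef_pos: [0.6387, 0.0425, 0.0761]
tcp_rot: [-0.0, 0.998, -0.059, 0.0]
wrist_force: [-0.4, 0.1, 0.5]
opening: 0.007
gripper_force: 0.3
```

```bash
python3 -m handwheel '{"offset":[[0.1,0,0],[0.2,0,0],[0.3,0,0],[0.4,0,0],[0.5,0,0],[0.6,0,0],[0.7,0,0],[0.8,0,0]],"turn":[0,0,0,0,0,0,0,0]}' && python3 -m handwheel '{"offset":[[0.03,0,0],[0.06,0,0],[0.09,0,0],[0.12,0,0],[0.15,0,0],[0.17,0,0],[0.2,0,0],[0.2,0,0]],"turn":[0,0,0,0,0,0,0,0]}'
```

```text
t: 6.8
eef_pos: [0.6586, 0.0402, 0.0761]
tcp_rot: [-0.0, 0.998, -0.059, 0.0]
wrist_force: [-2.2, 0.1, -1.1]
opening: 0.006
gripper_force: 0.8
t: 7.8
eef_pos: [0.6616, 0.04, 0.0761]
tcp_rot: [-0.0, 0.998, -0.059, -0.002]
wrist_force: [-13.3, 1.4, 7.6]
opening: 0.003
gripper_force: 6.3
```

Contact at the stop: 13 N against about 2 N of sliding friction. I'll back off, lift and look.

```bash
python3 -m handwheel '{"offset":[[-0.2,0,0],[-0.6,0,0],[-0.8,0,0],[-0.8,0,-1],[-0.8,0,-3],[-0.8,0,-5],[-0.8,0,-7],[-0.8,0,-7.5]],"turn":[0,0,0,0,0,0,0,0]}' && python3 -m handwheel '{"offset":[[-1.5,0,0],[-3,0,0],[-4.5,0,0],[-5.5,0,0],[-5.5,0,0],[-5.5,0,0],[-5.5,0,0],[-5.5,0,0]],"turn":[0,0,0,0,0,0,0,0]}' 50 && python3 - <<'E'
from h import *
np.set_printoptions(precision=4,suppress=True)
Z={"end_stop":.065,"tab":.078,"slot_center":.072,"tongue_tip":.071,"cover":.06}
for n in ["wrist","side","scene"]:
    s=snap(n)
    if n=="wrist": save(s,"d.png",None,1.4); print([proj(s,[.497,.061,z]) for z in (.072,.09)])
    if n=="side": save(s,"d2.png",(150,150,400,330),3)
    for t,z in Z.items():
        for r in finder.landmark_of(s,t)[:1]:
            print(n,t,round(r["confidence"],2),np.round(r["location"]),atz(s,r["location"],z))
    P=pts(s); m=(P[...,2]>.079)&(P[...,2]<.096)&(np.hypot(P[...,0]-.497,P[...,1]-.061)<.055)&(s["img"].max(-1)<70)
    if m.sum()>20: print("walls",m.sum(),cv2.minAreaRect(P[m][:,:2].astype(np.float32)*1000))
E
```

```text
t: 8.8
eef_pos: [0.6445, 0.042, 0.2674]
tcp_rot: [-0.0, 0.998, -0.059, 0.003]
wrist_force: [-1.1, 1.0, -0.1]
opening: 0.006
gripper_force: 0.0
t: 9.8
eef_pos: [0.5073, 0.0581, 0.2633]
tcp_rot: [0.0, 0.998, -0.059, -0.0]
wrist_force: [-0.3, 0.0, -1.5]
opening: 0.534
gripper_force: 0.0
[array([278.7669, 199.9889]), array([278.6644, 203.5726])]
wrist end_stop 0.38 [193. 186.] [0.5251 0.1615 0.065 ]
wrist tab 0.64 [280.  37.] [0.6693 0.0394 0.078 ]
wrist slot_center 0.95 [281. 200.] [0.4973 0.0586 0.072 ]
wrist tongue_tip 0.56 [196. 188.] [0.5235 0.157  0.071 ]
wrist cover 0.64 [284.  57.] [0.653 0.036 0.06 ]
walls 1928 ((498.37677001953125, 59.71741485595703), (73.5411148071289, 84.89608001708984), 74.92520141601562)
side end_stop 0.87 [216. 196.] [0.7089 0.0357 0.065 ]
side tab 0.86 [229. 198.] [0.6693 0.0372 0.078 ]
side slot_center 0.98 [287. 239.] [0.4946 0.0621 0.072 ]
side tongue_tip 0.94 [247. 261.] [0.5211 0.1588 0.071 ]
side cover 0.69 [392. 190.] [ 0.3955 -0.2274  0.06  ]
walls 638 ((495.8638000488281, 63.03812026977539), (75.95655059814453, 89.49468994140625), 74.58958435058594)
scene end_stop 0.75 [236. 185.] [0.7172 0.0335 0.065 ]
scene tab 0.87 [243. 193.] [0.6672 0.0393 0.078 ]
scene slot_center 0.66 [269. 243.] [0.492  0.0658 0.072 ]
scene tongue_tip 0.82 [224. 252.] [0.5196 0.161  0.071 ]
scene cover 0.67 [244. 200.] [0.6602 0.0421 0.06  ]
walls 526 ((494.7763671875, 63.077850341796875), (71.6905517578125, 85.12948608398438), 73.87435150146484)
```

View pics/d.png

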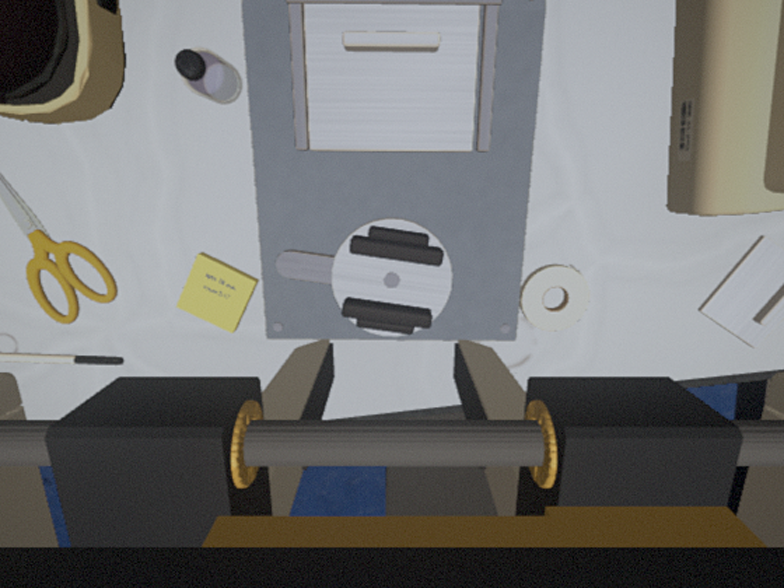

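View pics/d2.png

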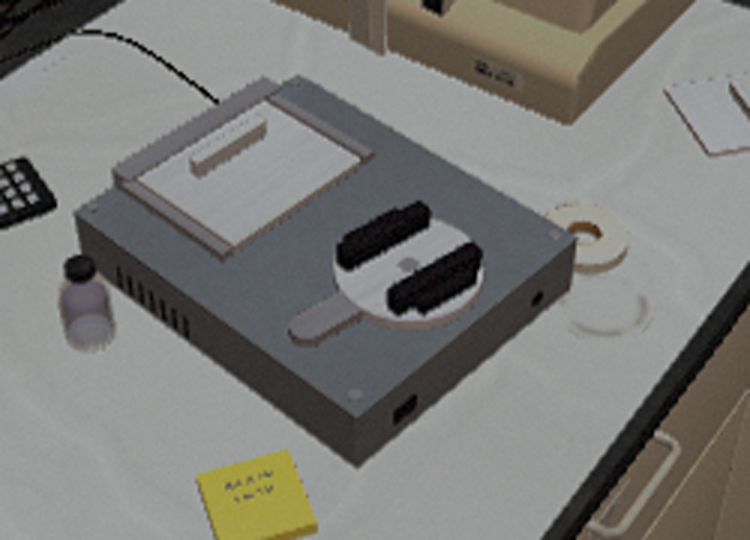

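The cover is home: tab at wrist px (280,37), no gap at the stop, and tab face about 174 mm from the axis, as expected. The slot runs at about 75° in the world and its centre is at wrist px (281,200). I'll set the open fingers along the slot.

```bash
python3 -m handwheel '{"offset":[[-0.4,-0.1,0],[-0.4,-0.1,1],[-0.4,-0.1,2.5],[-0.4,-0.1,4],[-0.4,-0.1,5.2],[-0.4,-0.1,5.8],[-0.4,-0.1,6],[-0.4,-0.1,6]],"turn":[1,1.6,1.6,1.6,1.6,1.6,1.6,1.6]}' 50 && python3 -m handwheel '{"offset":[[0,0,0.2],[0,0,0.4],[0,0,0.7],[0,0,1],[0,0,1.2],[0,0,1.4],[0,0,1.4],[0,0,1.4]],"turn":[0,0,0,0,0,0,0,0]}'
```

```text
t: 11.7
eef_pos: [0.4977, 0.0619, 0.1142]
tcp_rot: [-0.0, 0.992, -0.129, 0.0]
wrist_force: [0.7, -0.6, -0.3]
opening: 0.539
gripper_force: 0.0
t: 12.7
eef_pos: [0.4974, 0.0618, 0.0788]
tcp_rot: [-0.0, 0.992, -0.129, 0.0]
wrist_force: [-0.2, -0.2, -0.1]
opening: 0.54
gripper_force: 0.0
```

```bash
python3 -c "
from h import *
print(get_obs()['qpos'])"
```

```text
[3.07603093e-02 4.63879869e-01 1.89174067e+00 1.71515034e-05
 7.85767323e-01 1.85938626e+00]
```

Clockwise turning would run joint 6 out of range (1.86 rad now). I'll lift, turn the tool back half a turn and re-enter the slot.

```bash
python3 -m handwheel '{"offset":[[0,0,-1],[0,0,-2],[0,0,-2.4],[0,0,-2.4],[0,0,-2.4],[0,0,-2.4],[0,0,-2.4],[0,0,-2.4]],"turn":[0,0,-1,-3,-5,-7,-9,-10]}' && python3 -m handwheel '{"offset":[[0,0,0],[0,0,0],[0,0,0],[0,0,0],[0,0,0],[0,0,0],[0,0,0],[0,0,0]],"turn":[-2,-4,-6,-8,-10,-12,-13,-13]}' && python3 -m handwheel '{"offset":[[0,0,0],[0,0,0],[0,0,0],[0,0,0],[0,0,0],[0,0,0],[0,0,0],[0,0,0]],"turn":[-2,-4,-6,-8,-10,-12,-13,-13]}'
```

```text
t: 13.7
eef_pos: [0.4974, 0.0618, 0.1389]
tcp_rot: [0.0, 0.952, 0.305, 0.0]
wrist_force: [-0.3, -0.1, -0.6]
opening: 0.537
gripper_force: 0.0
t: 14.7
eef_pos: [0.4974, 0.0618, 0.1389]
tcp_rot: [0.0, 0.642, 0.767, 0.0]
wrist_force: [-0.5, 0.3, -0.8]
opening: 0.536
gripper_force: 0.0
t: 15.7
eef_pos: [0.4974, 0.0618, 0.1387]
tcp_rot: [0.0, 0.13, 0.992, 0.0]
wrist_force: [-0.0, -0.1, 0.3]
opening: 0.537
gripper_force: 0.0
```

Half turn reached. I'll go down and start turning clockwise.

```bash
python3 -m handwheel '{"offset":[[0,0,0.4],[0,0,0.9],[0,0,1.4],[0,0,1.8],[0,0,2.1],[0,0,2.3],[0,0,2.4],[0,0,2.4]],"turn":[0,0,0,0,0,0,0,0]}' && python3 -m handwheel '{"offset":[[0,0,0],[0,0,0],[0,0,0],[0,0,0],[0,0,0],[0,0,0],[0,0,0],[0,0,0]],"turn":[1,2,3,4,5,6,7,8]}' && python3 -c "
from h import *
o=get_obs();print(o['wrist_force'],o['wrist_torque'],o['qpos'][5])"
```

```text
t: 16.7
eef_pos: [0.4973, 0.0618, 0.0787]
tcp_rot: [0.0, 0.129, 0.992, 0.0]
wrist_force: [-0.1, -0.2, -0.3]
opening: 0.538
gripper_force: 0.0
t: 17.7
eef_pos: [0.4978, 0.0616, 0.0791]
tcp_rot: [0.001, 0.461, 0.887, 0.0]
wrist_force: [0.4, -1.1, -0.3]
opening: 0.539
gripper_force: 1.4
[ 0.40297875 -1.07803768 -0.29992053] [-0.3130144  -0.41181593  0.12885369] -0.5813777092333681
```

```bash
python3 -m handwheel '{"offset":[[0,0,0],[0,0,0],[0,0,0],[0,0,0],[0,0,0],[0,0,0],[0,0,0],[0,0,0]],"turn":[1,2,3,4,5,6,7,8]}' && python3 -m handwheel '{"offset":[[0,0,0],[0,0,0],[0,0,0],[0,0,0],[0,0,0],[0,0,0],[0,0,0],[0,0,0]],"turn":[0.4,0.8,1.2,1.6,2,2.4,2.8,3]}' && python3 - <<'E'
from h import *
np.set_printoptions(precision=4,suppress=True)
o=get_obs();print(o['wrist_force'],o['wrist_torque'],o['qpos'][5])
s=snap("side"); save(s,"e.png",(150,150,400,330),3)
for r in finder.landmark_of(s,"tongue_tip")[:2]: print(r["confidence"],r["location"],atz(s,r["location"],.071))
E
```

```text
t: 18.7
eef_pos: [0.4979, 0.0615, 0.0791]
tcp_rot: [0.001, 0.737, 0.676, 0.0]
wrist_force: [1.7, -3.0, -1.0]
opening: 0.535
gripper_force: 1.9
t: 19.7
eef_pos: [0.4978, 0.0616, 0.0789]
tcp_rot: [0.0, 0.818, 0.575, 0.0]
wrist_force: [3.3, -5.3, 0.5]
opening: 0.538
gripper_force: 2.4
[ 3.2638 -5.3042  0.4517] [-0.881  -0.5761  0.0678] 0.3769926776669115
0.71 [250.3, 219.7] [0.5915 0.059  0.071 ]
```

View pics/e.png

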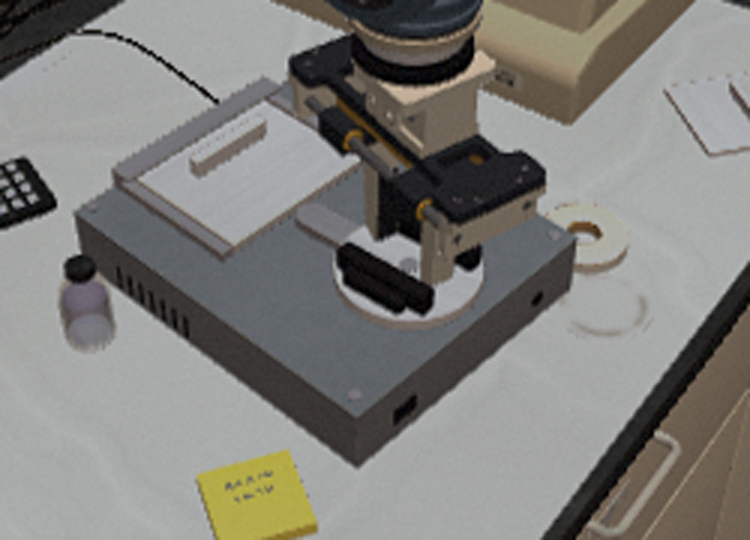

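The tongue (full-frame px (250,220)) is within about 6° of pointing at the cover, so I'll turn on to the stop.

```bash
python3 -m handwheel '{"offset":[[0,0,0],[0,0,0],[0,0,0],[0,0,0],[0,0,0],[0,0,0],[0,0,0],[0,0,0]],"turn":[0.2,0.4,0.6,0.8,1,1.2,1.2,1.2]}' && python3 -c "
from h import *
o=get_obs();print(o['wrist_force'],o['wrist_torque'],o['qpos'][5])
s=snap('side')
for r in finder.landmark_of(s,'tongue_tip')[:2]: print(r['confidence'],r['location'],atz(s,r['location'],.071))"
```

```text
t: 20.8
eef_pos: [0.4976, 0.0616, 0.0788]
tcp_rot: [0.0, 0.847, 0.532, 0.0]
wrist_force: [2.9, -4.9, 1.2]
opening: 0.533
gripper_force: 2.3
[ 2.93670884 -4.85368453  1.18979462] [-0.92676335 -0.48861424  0.13894292] 0.48091043219186724
0.69 [251.1, 217.7] [0.59413862 0.05282785 0.071     ]
```

```bash
python3 -m handwheel '{"offset":[[0,0,0],[0,0,0],[0,0,0],[0,0,0],[0,0,0],[0,0,0],[0,0,0],[0,0,0]],"turn":[0.1,0.2,0.3,0.4,0.5,0.6,0.6,0.6]}' && python3 -c "
from h import *
o=get_obs();print(o['wrist_force'],o['wrist_torque'],o['qpos'][5])
s=snap('side')
for r in finder.landmark_of(s,'tongue_tip')[:2]: print(r['confidence'],r['location'],atz(s,r['location'],.071))"
```

```text
t: 21.9
eef_pos: [0.4975, 0.0612, 0.0789]
tcp_rot: [0.001, 0.86, 0.511, -0.0]
wrist_force: [1.6, -7.7, 2.0]
opening: 0.541
gripper_force: 21.4
[ 1.58219277 -7.66188121  2.02727579] [-1.33062991 -0.27049264  1.83984234] 0.5309044168082623
0.56 [253.9, 217.2] [0.5902501  0.04799258 0.071     ]
```

Torque jumped to 1.8 N m: the stop is reached. I'll release by turning back inside the slack, lift and check.

```bash
python3 -m handwheel '{"offset":[[0,0,0],[0,0,0],[0,0,0],[0,0,0],[0,0,-0.4],[0,0,-1],[0,0,-2.5],[0,0,-4]],"turn":[-1,-2,-3,-3.5,-3.5,-3.5,-3.5,-3.5]}' && python3 -m handwheel '{"offset":[[0,0,-2],[0,0,-4],[0,0,-5],[0,0,-5],[0,0,-5],[0,0,-5],[0,0,-5],[0,0,-5]],"turn":[0,0,0,0,0,0,0,0]}' && python3 - <<'E'
from h import *
np.set_printoptions(precision=4,suppress=True)
s=snap("side"); save(s,"f.png",(150,150,400,330),3)
for n in ["side","scene"]:
  s=snap(n)
  for t,z in {"tongue_tip":.071,"slot_center":.072,"tab":.078,"end_stop":.065,"sticky_pad":0,"tape_white":0,"stain_bottle":0}.items():
    for r in finder.landmark_of(s,t)[:1]: print(n,t,r["confidence"],r["location"],atz(s,r["location"],z))
E
```

```text
t: 23.0
eef_pos: [0.4972, 0.0619, 0.1807]
tcp_rot: [0.0, 0.773, 0.634, 0.0]
wrist_force: [0.0, -0.1, -0.1]
opening: 0.54
gripper_force: 0.0
t: 24.0
eef_pos: [0.4972, 0.0618, 0.3033]
tcp_rot: [-0.0, 0.773, 0.634, -0.0]
wrist_force: [0.3, 0.4, 0.7]
opening: 0.542
gripper_force: 0.0
side tongue_tip 0.87 [257.0, 218.4] [0.5825 0.0472 0.071 ]
side slot_center 0.59 [286.4, 237.4] [0.4969 0.0594 0.072 ]
side tab 0.86 [225.4, 199.2] [0.6737 0.0435 0.078 ]
side end_stop 0.8 [214.4, 198.7] [0.7059 0.0451 0.065 ]
side sticky_pad 0.72 [236.0, 320.5] [0.4858 0.2423 0.    ]
side tape_white 0.6 [345.9, 231.9] [ 0.4386 -0.0985  0.    ]
side stain_bottle 0.67 [182.9, 263.3] [0.6727 0.1927 0.    ]
scene tongue_tip 0.76 [254.3, 214.5] [0.5896 0.0502 0.071 ]
scene slot_center 0.62 [270.8, 244.7] [0.4856 0.066  0.072 ]
scene tab 0.61 [243.8, 190.6] [0.6734 0.0342 0.078 ]
scene end_stop 0.92 [238.9, 189.4] [0.6989 0.0358 0.065 ]
scene sticky_pad 0.87 [196.6, 297.6] [0.4923 0.2424 0.    ]
scene tape_white 0.46 [341.4, 249.3] [ 0.4479 -0.1036  0.    ]
scene stain_bottle 0.79 [186.0, 233.5] [0.6845 0.1924 0.    ]
```

View pics/f.png

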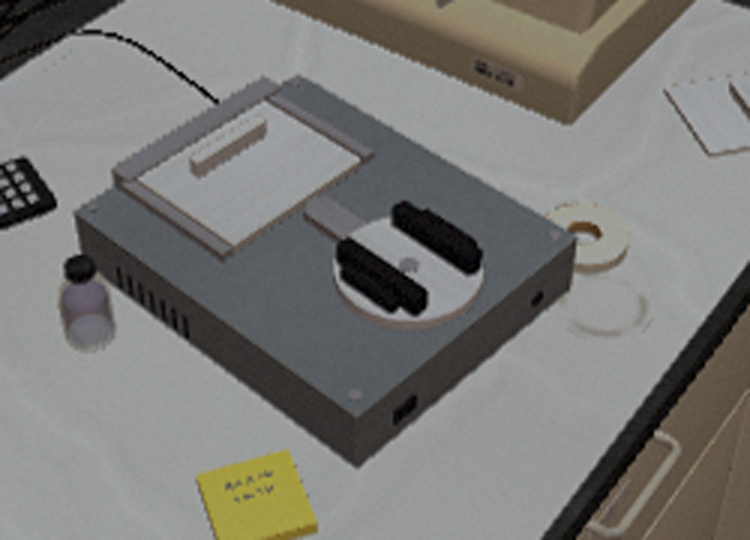

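The picture shows the cover home, the tongue pointing at it (full-frame px about (257,218)), the bystanders untouched and the robot clear. I'm handing in.

```bash
python3 -c "
from h import *
print(workorder.job_done())"
```

```text
the job is handed in; nothing more can be done
None
```

The job is handed in with no verdict returned: the last picture showed the cover against its end stop, the fastener turned to its stop with the tongue pointing at the cover, the pad, tape roll and bottle unmoved, and the robot clear.

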